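Put the bench tools back on their shadow mats

TASK

Clear up the workbench: set the tape measure, the glue jar, the spirit level and the battery each on the black mat whose yellow silhouette has its shape, the same way up as now, centred on the silhouette and turned in line with it (either way round is fine). Set each one down gently rather than dropping it, do not tip any over, and leave the box of screws and the cup of nuts where they stand.

Things in the scene. Friction and masses are not known exactly. Their poses are not given: they have to be found in the camera images.
- tape: loose yellow pocket tape measure lying on its side, D-shaped from above, black and steel disc on top: 58 long (x) by 52 wide (y) by 32 high, mm, about 0.18 kg; flat end at -x, round end (radius 26 about x = +3) at +x. Sides at y = +-26 are flat from x = -29 to +3: grip across y. Origin: centre of its underside, midway along the 58 mm (on the bench, z = 0, at the start). z up.
- jar: loose round black glue jar with a paper band and a white cap, standing upright: body 52 diameter and 52 high, cap 48 diameter on top to 68 high in all, mm, about 0.16 kg. Origin: centre of its underside (on the bench at z = 0 at the start). z up. Its turn about z does not matter.
- level: loose red pocket spirit level with green vials and black end caps, standing on its long edge: 130 long (x) by 26 wide (y) by 42 high, mm, about 0.2 kg. Grip it across y at the middle. Origin: centre of its underside (on the bench at z = 0 at the start). z up.
- battery: loose black tool battery with a lime-green band and a raised lime-green top: 90 long (x) by 48 wide (y) by 42 high, with a block 60 by 36 on top up to 52 high, mm, about 0.38 kg. Grip the black body across y at the middle. Origin: centre of its underside (on the bench at z = 0 at the start). z up.
- pad_tape: fixed black rubber mat 100 by 84 mm, 4 mm thick, flat, with a flush yellow silhouette of the tape measure, a D 61 long (x) by 58 wide, flat end at -x. Origin: centre of the mat's underside, which is below the middle of the silhouette; top surface at z = 4 mm. x: the direction the tape's x belongs along (either way round).
- pad_jar: fixed black rubber mat 100 by 84 mm, 4 mm thick, flat, with a flush yellow silhouette of the jar, a disc 60 across. Origin: centre of the mat's underside, which is below the middle of the silhouette; top surface at z = 4 mm. 
- pad_level: fixed black rubber mat 150 by 56 mm, 4 mm thick, flat, with a flush yellow silhouette of the level, a narrow strip 136 long (x) by 32 wide. Origin: centre of the mat's underside, which is below the middle of the silhouette; top surface at z = 4 mm. x: the direction the level's x belongs along (either way round).
- pad_battery: fixed black rubber mat 110 by 84 mm, 4 mm thick, flat, with a flush yellow silhouette of the battery, a rectangle 96 long (x) by 54 wide. Origin: centre of the mat's underside, which is below the middle of the silhouette; top surface at z = 4 mm. x: the direction the battery's x belongs along (either way round).
- screw_box: bystander, not to be moved: loose small cardboard box with a white stripe, 44 (x) by 34 (y) by 36 high, mm, 0.35 kg. Origin: centre of its underside.
- nut_cup: bystander, not to be moved: loose open steel cup with brass nuts, 52 across the rim and 45 high, mm, 0.3 kg. Origin: centre of its underside.
There are look-alikes about, which are no part of the job. What is shaped like the battery but turquoise is not meant. Leave any turquoise look-alike of the jar alone.

How it is judged (in metres and radians):
At the end, for the whole second after the job is handed in: Each of the four things rests still on the mat with its own silhouette, the same way up as at the start (within 6 degrees), flat on the mat, its centre within 12 mm of the mat's centre, and (except the round jar) its long axis within 11 degrees of the silhouette's, either way round (horizontal distance between tape and pad_tape below 0.012 m and z of tape in the frame of pad_tape between 0 and 0.009 m and angle between each of tape, jar, level, battery's own z axis and vertical below 0.1 rad and linear speed of each of tape, jar, level, battery below 0.02 m/s and angle between the x axis of tape and the x axis of pad_tape, either way round below 0.2 rad and horizontal distance between jar and pad_jar below 0.012 m and z of jar in the frame of pad_jar between 0 and 0.009 m and horizontal distance between level and pad_level below 0.012 m and z of level in the frame of pad_level between 0 and 0.009 m and angle between the x axis of level and the x axis of pad_level, either way round below 0.2 rad and horizontal distance between battery and pad_battery below 0.012 m and z of battery in the frame of pad_battery between 0 and 0.009 m and angle between the x axis of battery and the x axis of pad_battery, either way round below 0.2 rad); the robot touches nothing.
It fails at once if one of the four things is dropped or thrown (faster than 0.8 m/s with no finger on it) ((linear speed of tape above 0.8 m/s and contact force between the fingers and tape below 0.05 N) or (linear speed of jar above 0.8 m/s and contact force between the fingers and jar below 0.05 N) or (linear speed of level above 0.8 m/s and contact force between the fingers and level below 0.05 N) or (linear speed of battery above 0.8 m/s and contact force between the fingers and battery below 0.05 N)).
It fails at once if one of the four things is tipped over (more than 45 degrees) (angle between any of tape, jar, level, battery's own z axis and vertical above 0.785 rad).
It fails at once if the box of screws is shifted more than 20 mm or tipped (distance of screw_box from where it was at the start of the episode above 0.02 m or angle between screw_box's own z axis and vertical above 0.4 rad).
It fails at once if the cup of nuts is shifted more than 20 mm or tipped (distance of nut_cup from where it was at the start of the episode above 0.02 m or angle between nut_cup's own z axis and vertical above 0.4 rad).
It also fails if it takes over 109 s, if anything falls off the work surface, if the arm or the gripper's body presses on something with over 40 N, if the wrist force passes 120 N, or if a joint passes its speed limit or range.

ROBOT

A 6-joint arm with a two-finger parallel gripper is mounted at the origin on the work surface. World frame = base frame: x ahead of the robot, y to its left, z up, the work surface at z = 0. Lengths are in mm, angles in rad, forces in N, time in s.
With the tool pointing down it reaches from about 400 to 925 mm from the base axis. Payload 12.5 kg.
Tool frame: the origin (TCP) lies at the very end of the fingers, on their centre line; the grasp point (between the pads) lies 19 mm behind it (r.pinch_z is the z of the grasp point in the tool frame, in mm); z points along the fingers, y is the line along which they close (so a half turn about z gives the same grasp; the last joint's range is limited). The gripper opens to 95 mm and grips with 3 to 60 N. Pads are 20 mm wide; open, the fingers measure 119 mm over their backs; the gripper's body (75 mm by 180 mm) begins 59 mm behind the grasp point.
Start: joints at [-1.279, 0.491, 1.559, -0, 1.092, -0.106], TCP at [242.143, -576.206, 214.661] pointing down, gripper open.
Joint ranges: [-3.1, 3.1], [-0.84, 2.19], [0.05, 2.79], [-1.13, 4.28], [0.06, 2.93], [-2.69, 2.69]. Speed limits (rad/s): [2.22, 2.22, 2.79, 3.14, 3.14, 3.14].

INTERFACE

Orientations are given as [roll, pitch, yaw] about the fixed x, y, z axes, in that order (R = Rz(yaw) Ry(pitch) Rx(roll)).
In Python, from cell import r, eoat, kin, vision, job, get_time, get_joint_pos, get_joint_vel, get_joint_torque, get_ee_pos, get_tool_rot, get_wrist_force, get_ft_torque, get_width, get_grasp_force gives the robot as it stands. The module is installed in compiled form; this text tells all that it offers. Calls block until the motion is done:
- r.goto(position, orientation): joint-space move of the TCP to a pose.
- r.move_straight(position, attitude=None, max_speed=150): straight line of the TCP; attitude=None keeps the orientation; max_speed is the mean speed in mm/s.
- r.move_joints(angles): joint-space move.
- eoat.move_gripper(opening): opening from 0.0 (shut) to 1.0 (fully open); the grip force is fixed at half the most; returns when the fingers have stopped.
- r.pause(seconds).
- kin.solve_ik(position, orientation): joint angles nearest the present ones, or None.
- vision.read_camera(name): name is "side" or "top"; returns a dict with "frame" (420x560x3 uint8, red, green, blue), "range_z" (420x560 float32, mm along the optical axis (not along the pixel's ray), 0 where there is no reading), "fx", "fy", "cx", "cy" (pixels), "distortion" ([k1, k2, p1, p2, k3] as OpenCV has them; the pictures are not rectified), "R" (3x3) and "t" (3): a world point X has camera coordinates R X + t. Camera axes: x right, y down, z forward; pixel columns grow to the right and rows downward; lengths in mm; the calibration is good to about 2 mm. A picture is of the moment at which its call begins.
A pose or a line that the arm cannot do raises r.Unreachable and nothing moves.
- job.close_job(): hands the job in; it is judged then, once.
Readings, each from a call of its own:
- get_time(): time.
- get_joint_pos(): joint angles.
- get_joint_vel(): joint speeds.
- get_joint_torque(): joint torques, N m.
- get_ee_pos(): TCP position.
- get_tool_rot(): TCP orientation.
- get_wrist_force(): force on the tool from outside, world axes, zero at the start.
- get_ft_torque(): the same for the moment, N m.
- get_width(): opening from 0.0 (shut) to 1.0 (fully open).
- get_grasp_force(): force on a finger pad.
Only numpy, scipy, OpenCV 4.12 (cv2) and the standard library are available. Lean on these libraries where they do the work, as an engineer would, in place of code of your own. Each camera call takes 0.05 s, during which the arm holds its last target. There are 200 camera calls.

## Working session

There is one attempt and no reset: what is moved stays moved. The work goes in short steps, each a Python script; the robot and the scene stay as the last script left them, time stands still between calls to the robot, and variables do not carry over. Pictures are saved under pics/ and viewed, at most 14 in all, crops included, and the job is handed in when it is done.

```bash
mkdir -p pics; cat > h.py <<'E'
import numpy as np, cv2
from cell import *
def shot(n):
    c=vision.read_camera(n); np.savez(f'pics/{n}.npz',**c)
    return c
def xyz(c):
    "world xyz per pixel from depth"
    K=np.array([[c['fx'],0,c['cx']],[0,c['fy'],c['cy']],[0,0,1.]])
    h,w=c['range_z'].shape
    uv=np.stack(np.meshgrid(np.arange(w),np.arange(h)),-1).reshape(-1,1,2).astype(float)
    n=cv2.undistortPoints(uv,K,np.array(c['distortion'],float)).reshape(h,w,2)
    z=c['range_z'].astype(float)
    P=np.dstack([n*z[...,None],z])
    return (P-np.array(c['t']).ravel())@np.array(c['R'])
E
python3 - <<'E'
from h import *
for n in('top','side'):
    c=shot(n); P=xyz(c); print(n,c['fx'],c['cx'],-np.array(c['R']).T@np.array(c['t']).ravel(),P[210,280],P[20,20],P[400,540])
    cv2.imwrite(f'pics/{n}0.png',cv2.resize(c['frame'][...,::-1],(800,600),interpolation=cv2.INTER_CUBIC))
E
```

```text
top 380.2138422803836 277.1463353279987 [312.95876863  32.65754406 939.92842558] [4.63315602e+02 3.65290831e+01 1.64659981e-01] [1549.15430795 1406.97378117 -753.16435614] [ 239.46789781 -123.1005108   708.65128164]
side 409.7146659841748 280.12086067968096 [443.37695533 775.90478624 430.84593823] [474.96109475   2.16617313   0.89733287] [ 2283.46229094 -1925.6214189    312.43239599] [249.06848605 584.92372312 163.22671295]
```

View pics/top0.png

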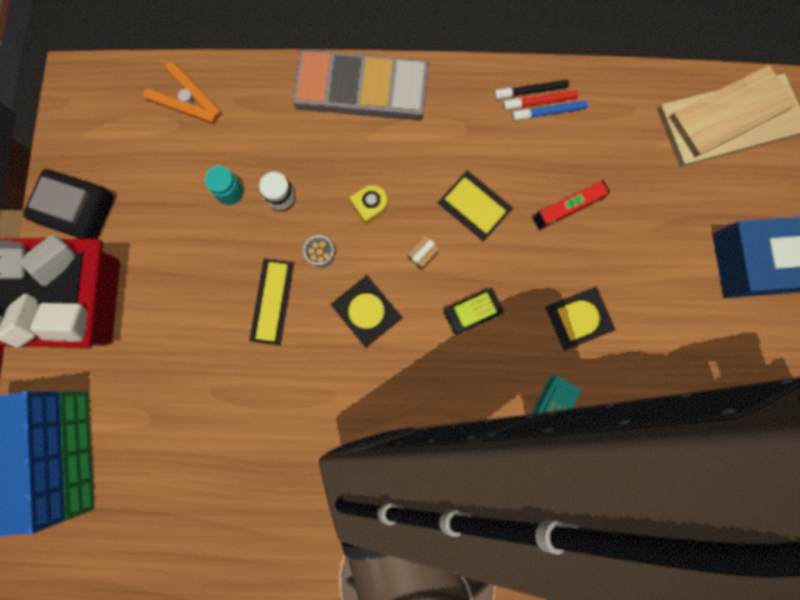

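View pics/side0.png

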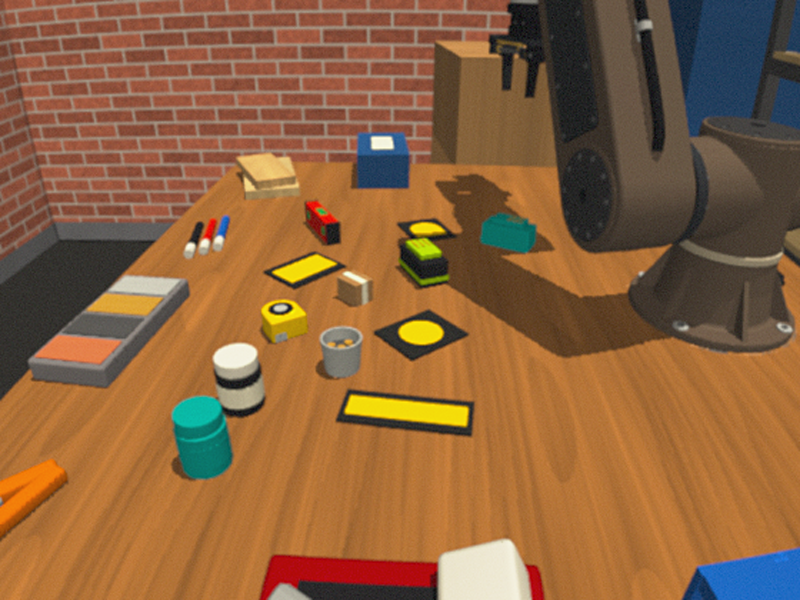

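The top view (800x600) shows:
- **Items:** tape (370,202), jar (277,190), level (572,204), battery (474,311).
- **Mats:** battery (475,205), level (271,302), jar (366,311), tape (581,318).
- **Bystanders:** screw box (423,252), nut cup (319,250).

**Battery candidates:** (474,311) is black and lime, (556,396) is turquoise, so it is the first. **Jar candidates:** (277,190) has a white cap and paper band, (223,184) is turquoise, so it is the first.

Next I'll confirm these in a crop and measure.

```bash
cat > meas.py <<'E'
from h import *
s=0.7
W={'tape':(370,202,26,20,40),'jar':(277,190,24,58,80),'level':(572,204,45,34,50),'battery':(474,311,36,32,60),'screw':(423,252,22,26,45),'cup':(319,250,24,35,55)}
PW={'pad_battery':(475,205,45),'pad_level':(271,302,50),'pad_jar':(366,311,42),'pad_tape':(581,318,42)}
def rect(Q):
    (x,y),(a,b),t=cv2.minAreaRect(Q.astype(np.float32))
    if a<b:a,b,t=b,a,t+90
    return [round(v,1) for v in (x,y,a,b,(t+90)%180-90)]
if __name__=='__main__':
    c=dict(np.load('pics/top.npz')); P=xyz(c); hsv=cv2.cvtColor(c['frame'],cv2.COLOR_RGB2HSV)
    def win(u,v,r): return np.s_[int((v-r)*s):int((v+r)*s)+1,int((u-r)*s):int((u+r)*s)+1]
    for k,(u,v,r,a,b) in W.items():
        p=P[win(u,v,r)].reshape(-1,3); p=p[(p[:,2]>a)&(p[:,2]<b)]
        print(k,len(p),rect(p[:,:2]),'mean',p.mean(0).round(1),'zmax',p[:,2].max().round(1))
    for k,(u,v,r) in PW.items():
        w=win(u,v,r);p=P[w];h=hsv[w]
        for nm,m in(('yel',(h[...,0]>22)&(h[...,0]<34)&(h[...,1]>150)&(h[...,2]>70)),('dark',((h[...,2]<60)&(p[...,2]>2.5)))):
            m=m&(abs(p[...,2]-4)<6)
            m=cv2.morphologyEx(m.astype(np.uint8),cv2.MORPH_OPEN,np.ones((2,2),np.uint8)); n,l,st,_=cv2.connectedComponentsWithStats(m)
            q=p[l==1+st[1:,4].argmax()]
            print(k,nm,len(q),rect(q[:,:2]),'mean',q.mean(0).round(1))
    cv2.imwrite('pics/crop.png',cv2.resize(c['frame'][105:295,140:440,::-1],(800,507),interpolation=cv2.INTER_CUBIC))
E
python3 meas.py
```

```text
tape 438 [634.7, 92.1, 57.2, 52.5, -54.7] mean [631.9  93.8  31.9] zmax 37.0
jar 300 [645.3, 256.7, 46.7, 44.2, 67.9] mean [644.3 255.7  67.3] zmax 71.8
level 561 [636.2, -260.9, 133.2, 27.8, -62.8] mean [ 635.6 -260.3   41.9] zmax 47.0
battery 745 [442.7, -87.8, 89.0, 48.1, -64.4] mean [441.4 -86.2  47.1] zmax 57.1
screw 264 [544.4, -1.4, 44.0, 34.7, -42.7] mean [543.3  -1.2  35.8] zmax 40.6
cup 117 [539.7, 176.7, 49.0, 48.7, -88.1] mean [541.4 178.2  43. ] zmax 47.5
pad_battery yel 860 [504.0, -17.8, 380.4, 106.7, -30.5] mean [636.3 -96.3   6.8]
pad_battery dark 37 [652.1, -134.5, 47.3, 6.2, 49.2] mean [ 651.3 -134.5    4.5]
pad_level yel 783 [381.0, 188.6, 316.2, 125.7, 44.7] mean [452.8 258.2  11.7]
pad_level dark 29 [451.7, 237.0, 27.9, 5.8, -5.6] mean [451.2 237.2   4.4]
pad_jar yel 504 [398.7, 60.4, 168.9, 62.9, 38.4] mean [440.2  93.    7.9]
pad_jar dark 186 [414.4, 70.6, 77.0, 25.2, -50.1] mean [412.5  70.1   4.2]
pad_tape yel 519 [379.1, -140.9, 371.4, 62.3, -67.5] mean [ 435.4 -280.2    9.8]
pad_tape dark 214 [444.0, -299.1, 78.3, 57.1, 19.4] mean [ 446.2 -309.1    4.5]
```

```bash
sleep 2
```

```text
(no output)
```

View pics/crop.png

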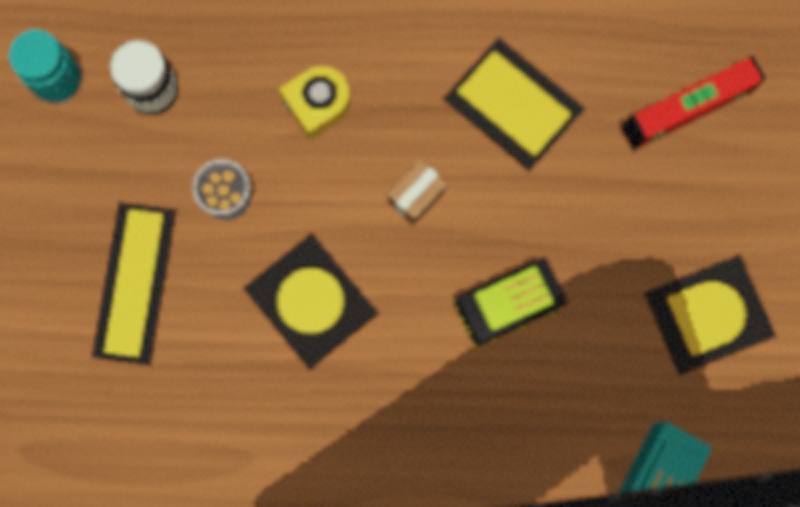

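The crop confirms it: black/lime battery at (510,300), white-capped jar at (142,75), and the turquoise items are separate. The object sizes match the given ones. I'll redo the mats by projecting onto the z=4 plane.

```bash
cat > pads.py <<'E'
from meas import *
c=dict(np.load('pics/top.npz')); hsv=cv2.cvtColor(c['frame'],cv2.COLOR_RGB2HSV)
c['range_z']=np.ones_like(c['range_z']); D=xyz(c); C=-c['R'].T@c['t'].ravel(); D=D-C; P=C+D*((4-C[2])/D[...,2])[...,None]
for k,(u,v,r) in PW.items():
    r+=3
    w=np.s_[int((v-r)*s):int((v+r)*s)+1,int((u-r)*s):int((u+r)*s)+1];p=P[w];h=hsv[w]
    y=(h[...,0]>22)&(h[...,0]<34)&(h[...,1]>150)&(h[...,2]>50)
    for nm,m in(('yel',y),('all',y|(h[...,2]<52))):
        n,l,st,_=cv2.connectedComponentsWithStats(m.astype(np.uint8),connectivity=4)
        i=1+st[1:,4].argmax(); q=p[l==i]
        print(k,nm,len(q),rect(q[:,:2]),'mean',q.mean(0).round(1))
E
python3 pads.py
```

```text
pad_battery yel 864 [639.9, -94.4, 101.6, 59.3, 49.9] mean [639.8 -94.2   4. ]
pad_battery all 864 [639.9, -94.4, 101.6, 59.3, 49.9] mean [639.8 -94.2   4. ]
pad_level yel 793 [456.5, 262.6, 140.3, 36.7, -6.3] mean [456.2 262.6   4. ]
pad_level all 975 [455.7, 262.3, 141.9, 49.6, -6.2] mean [455.8 262.2   4. ]
pad_jar yel 506 [443.9, 95.8, 60.4, 59.8, 1.6] mean [443.3  95.9   4. ]
pad_jar all 1028 [443.0, 95.9, 92.6, 76.0, 40.8] mean [442.7  95.5   4. ]
pad_tape yel 536 [440.0, -279.0, 64.4, 63.3, -64.7] mean [ 438.4 -278.8    4. ]
pad_tape all 1048 [438.5, -276.2, 95.9, 80.8, -67.3] mean [ 438.2 -276.4    4. ]
```

Mats are consistent with their given sizes. Start with the battery.

```bash
cat > pp.py <<'E'
from h import *
HZ=150
def q_of(x,y,z,yaw):
    "tool-down pose; of the two equal yaws take the one with the smaller last joint"
    best=None
    for a in (yaw,yaw+180):
        o=[np.pi,0,(np.deg2rad(a)+np.pi)%(2*np.pi)-np.pi]
        q=kin.solve_ik([x,y,z],o)
        if q is not None and (best is None or abs(q[5])<abs(best[0][5])): best=(q,o)
    return best
def pick_place(src,dst,z,w=0.85):
    eoat.move_gripper(w)
    a=q_of(src[0],src[1],HZ,src[2]); b=q_of(dst[0],dst[1],HZ,dst[2])
    print('q6',a[0][5],b[0][5])
    r.goto([src[0],src[1],HZ],a[1])
    r.move_straight([src[0],src[1],z])
    eoat.move_gripper(0.0)
    print('width mm',get_width()*95,'force',get_grasp_force())
    r.move_straight([src[0],src[1],HZ]); print('lifted',get_width()*95,get_grasp_force())
    if get_grasp_force()<3: return False
    r.goto([dst[0],dst[1],HZ],b[1])
    r.move_straight([dst[0],dst[1],z+20])
    r.move_straight([dst[0],dst[1],z+4.5],max_speed=30)
    r.pause(.2); print('wrist',np.round(get_wrist_force(),1))
    eoat.move_gripper(w)
    r.move_straight([dst[0],dst[1],HZ])
    print('t',get_time()); return True
E
python3 - <<'E'
from pp import *
for p in [(442.7,-87.8,-64.4),(640,-94.4,49.9),(634.7,92.1,-54.7),(438.5,-276.2,-67.3),(636.2,-260.9,-62.8),(456,262.4,-6.2),(645,256.5,90),(443,95.9,90)]:
    for z in(6,150): print(p,z,q_of(p[0],p[1],z,p[2])[0].round(2) if q_of(p[0],p[1],z,p[2]) else None)
pick_place((442.7,-87.8,-64.4),(640,-94.4,49.9),6)
E
```

```text
(442.7, -87.8, -64.4) 6 [-0.34  0.61  2.16 -0.    0.37 -0.79]
(442.7, -87.8, -64.4) 150 [-0.34  0.34  2.04  0.    0.76 -0.79]
(640, -94.4, 49.9) 6 [-0.25  0.77  1.66 -0.    0.71  0.45]
(640, -94.4, 49.9) 150 [-0.25  0.59  1.57 -0.    0.98  0.45]
(634.7, 92.1, -54.7) 6 [ 0.04  0.76  1.68 -0.    0.7  -0.57]
(634.7, 92.1, -54.7) 150 [ 0.04  0.58  1.59  0.    0.98 -0.57]
(438.5, -276.2, -67.3) 6 [-0.69  0.66  1.99 -0.    0.49 -1.09]
(438.5, -276.2, -67.3) 150 [-0.69  0.42  1.89  0.    0.83 -1.09]
(636.2, -260.9, -62.8) 6 [-0.49  0.81  1.55  0.    0.78 -0.96]
(636.2, -260.9, -62.8) 150 [-0.49  0.64  1.46  0.    1.04 -0.96]
(456, 262.4, -6.2) 6 [ 0.4   0.66  1.97 -0.    0.5  -1.07]
(456, 262.4, -6.2) 150 [ 0.4   0.43  1.87  0.    0.84 -1.07]
(645, 256.5, 90) 6 [ 0.28  0.82  1.53 -0.    0.79  0.28]
(645, 256.5, 90) 150 [ 0.28  0.65  1.44 -0.    1.05  0.28]
(443, 95.9, 90) 6 [ 0.07  0.61  2.15 -0.    0.37  0.07]
(443, 95.9, 90) 150 [ 0.07  0.34  2.04 -0.    0.76  0.07]
q6 -0.7891312317583212 0.45138936476818303
width mm 47.9718232959787 force 30.00030666589737
lifted 47.92868070040494 29.999069273471832
wrist [ 0.1  0.4 -3.8]
t 10.2083
```

```bash
python3 - <<'E'
from pp import *
ok=pick_place((634.7,92.1,-54.7),(438.5,-276.2,-67.3),5)
ok=ok and pick_place((636.2,-260.9,-62.8),(456,262.4,-6.2),8)
ok=ok and pick_place((645,256.5,90),(443,95.9,90),14)
r.move_joints([-1.279,0.491,1.559,0,1.092,-0.106])
c=shot('top');shot('side')
cv2.imwrite('pics/crop2.png',cv2.resize(c['frame'][105:295,140:440,::-1],(800,507),interpolation=cv2.INTER_CUBIC))
P=xyz(c)
from meas import rect
for k,(x,y,a,b) in {'battery':(640,-94.4,34,65),'tape':(438.5,-276.2,24,44),'level':(456,262.4,38,56),'jar':(443,95.9,62,85)}.items():
    q=P[(P[...,2]>a)&(P[...,2]<b)&(np.hypot(P[...,0]-x,P[...,1]-y)<80)]
    print(k,len(q),rect(q[:,:2]),'z',np.median(q[:,2]).round(1))
E
```

```text
q6 -0.5749332012732307 -1.0857940228379257
width mm 51.44417360206671 force 30.000240057706833
lifted 51.48165720908133 29.999776929616928
wrist [ 0.1 -1.  -0.4]
t 19.3917
q6 -0.9598901738957624 -1.066011387694834
width mm 25.823533652521046 force 29.987601935863495
lifted 25.8496642623235 29.987278282642365
wrist [-0.4  0.7 -1.5]
t 29.45
q6 0.2834178470848485 0.06728105316894739
width mm 51.456698752172784 force 30.00045508146286
lifted 51.51533649908563 29.99972641468048
wrist [ 0.1 -0.4 -2.1]
t 38.1333
battery 710 [641.2, -93.6, 90.7, 48.0, 48.7] z 50.2
tape 478 [437.4, -275.2, 56.6, 52.0, -67.2] z 36.2
level 631 [455.3, 260.6, 133.2, 27.2, -5.8] z 46.0
jar 330 [442.5, 95.0, 45.0, 44.1, 2.1] z 72.0
```

```bash
sleep 1
```

```text
(no output)
```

View pics/crop2.png

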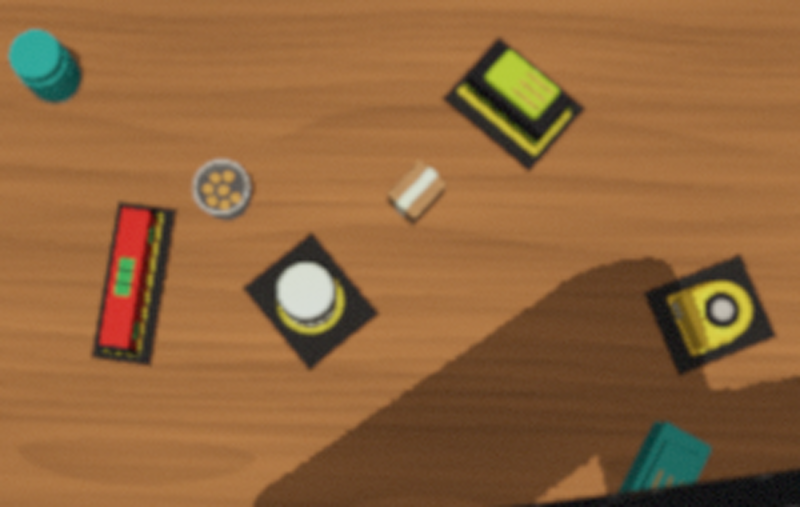

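The battery (520,85), jar (307,292), level (125,278) and tape (720,310) all stand on their own silhouettes. They measure within 2 mm and 2° of the mats, with tops 4 mm higher as expected. The cup and box haven't moved.

```bash
python3 -c "
from cell import *
print(job.close_job())"
```

```text
the job is handed in; nothing more can be done
None
```

The job is handed in, with no verdict reported back: the tape, jar, level and battery each rest on their own mats within about 2 mm and 2° of the silhouettes, and the box of screws and cup of nuts were not moved.

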